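Find the hidden release notch of a board holder and hold the clamp open

TASK

Open the clamp of the circuit-board holder: with closed fingertips, touch the left-hand end (seen from the robot) of the holder's raised near edge and slide along the edge, keeping light contact, until you find the notch hidden in it, then press the release key inside the notch fully down. Finish while holding the key down, so that the clamp stays open. Do not touch the circuit board or the clamp's moving jaw, and leave the board and the other things on the bench where they lie.

Things in the scene. Friction and masses are not known exactly. Their poses are not given: they have to be found in the camera images.
- holder: Aluminium board holder fixed to the bench. Origin on the bench; z up, x away from the robot, y to its left along the edge (yaw up to 0.3 rad either way). Base plate 12 mm high, x -80 to 110 mm, y -172 to 172 mm. Along its near side stands the raised edge, its tallest part; behind the edge the base is clear up to a fixed dark jaw, x -21 to -12 mm, top z = 30 mm.
- edge_left_end (a point): Left-hand end of the raised edge, on its top, mid-width, at x = -65, y = 170, z = 50 mm of the holder. The edge is a straight level aluminium rail 24 mm wide (x -77 to -53 mm), running from here to edge_right_end, rigid and unbroken but for one notch.
- edge_right_end (a point): Right-hand end of the raised edge, on its top, mid-width, at x = -65, y = -170, z = 50 mm of the holder. The one notch is 44 mm long along the edge and open to front and back; its centre lies anywhere from y = -45 to 45 mm of the holder.
- release_key (a joint): Press depth of the aluminium key in the notch, m: 0 at rest, 0.006 fully down. Key 41 x 23 mm, flat top 10 mm below the edge's top at rest (z = 40 mm), 16 mm below when down. Sprung: 1.5 N starts it, 5 N holds it fully down; it rises when let go. It drives the moving jaw away from the board by twice its travel.
- clamp_jaw: Moving jaw, dark steel bar 14 x 190 x 18 mm lying along y, on the holder's base at the far side of the board, top 30 mm above the bench; origin at its underside centre. Not to be touched by the fingers.
- circuit_board: Loose green circuit board 74 x 130 x 3 mm with chips, lying level in the holder between the jaws, underside 20 mm above the bench; origin at its underside centre. Not to be touched or moved.
- phone: Bystander: dark phone 150 x 72 x 9 mm lying on the bench to the right; origin at its underside centre.
- flux_jar: Bystander: small white jar, 48 mm across, 45 mm high, to the left; origin at its underside centre.
- screwdriver: Bystander: screwdriver 160 mm long lying on the bench to the left.
- screw_tray: Bystander: grey divided screw tray 90 x 120 x 18 mm to the right; origin at its underside centre.

How it is judged:
By the outcome, as a careful person would: the job done as asked, in the order asked, and still so for the second after the job is handed in, while the arm keeps its last pose, push and grip.
It also fails if it takes over 54 s, if anything falls off the work surface, if the arm or the gripper's body presses on something with over 40 N, if the wrist force passes 120 N, or if a joint passes its speed limit or range.

ROBOT

A 7-joint arm with a two-finger parallel gripper is mounted at the origin on the work surface. World frame = base frame: x ahead of the robot, y to its left, z up, the work surface at z = 0. Lengths are in m, angles in rad, forces in N, time in s.
With the tool pointing down it reaches from about 0.4 to 0.875 m from the base axis. Payload 19.3 kg.
Tool frame: the origin (TCP) lies at the very end of the fingers, on their centre line; the grasp point (between the pads) lies 19 mm behind it; z points along the fingers, y is the line along which they close (so a half turn about z gives the same grasp; the last joint's range is limited). The gripper opens to 85 mm and grips with 20 to 120 N. Pads are 22 mm wide; open, the fingers measure 114 mm over their backs; the gripper's body (76 mm by 85 mm) begins 54 mm behind the grasp point. The pads swing forward as they close: fully open they stand 13 mm farther back than shut.
Start: joints at [1.206, 0.521, -0.036, 1.599, 0.021, 1.021, -0.113], TCP at [0.182, -0.598, 0.231] pointing down, gripper open.
Joint ranges: [-2.91, 2.91], [-0.3, 2.13], [-1.5, 1.42], [0.17, 2.43], [-1.26, 4.41], [0.16, 1.93], [-2.52, 2.52]. Speed limits (rad/s): [1.89, 1.89, 2.39, 2.39, 3.01, 3.01, 3.01].

INTERFACE

Orientations are given as [roll, pitch, yaw] about the fixed x, y, z axes, in that order (R = Rz(yaw) Ry(pitch) Rx(roll)).
In Python, from workcell import bot gives the robot as it stands.
- The arm moves only by the tool jog_arm, never from a script. Its argument "motion" is a list of rows, each a list of 5 numbers: the shift along the tool's x, y, z scaled (see below), then the turn about the tool's z scaled (see below), then the opening, from 0 (shut) to 1 (fully open). A call has 1 to 12 rows; each row shifts and turns the commanded pose from where the row before left it, along the tool's axes as they then stand; what a row does not reach is not made up. The controller multiplies each number of a shift by 30 mm and each number of a turn by 0.08 rad. A row lasts 1/10 s, in which the tool goes at most 50 mm and 8.59 degrees, less where a joint would pass 70% of its speed; a pose out of reach is approached as far as the arm can. A call with a number of a shift or a turn outside -1 to 1 is refused whole. A call with a gripper value outside its range is refused whole. The fingers move at their own pace and stop on an object; "newtons" is the grip in N (left out, the last holds). Time passes only in rows, so rows that do not move let the fingers close. It gives the time, the measured TCP pose, the force, the opening and the grip force at its end, in the units of the state.
- bot.observe(): the state, without advancing time (a new reading comes with each control period).
- bot.grab_frame(name): name is "scene" or "top"; returns a dict with "pixels" (420x560x3 uint8, red, green, blue), "fovy" (degrees; the focal length in pixels is half the picture's height over the tangent of half this angle, whatever the lens; pixels are square), "cx", "cy" (the principal point, pixels), "rvec" (rotation vector, rad) and "tvec" (3), from world to camera coordinates, as OpenCV has them. Camera axes: x right, y down, z forward; pixel columns grow to the right and rows downward; lengths in m; the calibration is good to about 2 mm. A picture is of the moment at which its call begins. There is no depth.
- bot.job_done(): hands the job in; it is judged then, once.
The state is a dict: "clock": time; "qpos": joint angles; "qd": joint speeds; "joint_efforts": joint torques, N m; "position": TCP position; "tool_rot": TCP orientation; "force": force on the tool from outside, world axes, zero at the start; "moment": the same for the moment, N m; "grip_width": finger opening in m; "finger_force": force on a finger pad.
Only numpy, scipy, OpenCV 4.12 (cv2) and the standard library are available. Lean on these libraries where they do the work, as an engineer would, in place of code of your own. Each camera call takes 0.05 s, during which the arm holds its last target. There are 200 camera calls.

## Working session

There is one attempt and no reset: what is moved stays moved. The work goes in short steps, Python scripts to look and compute and a tool call to move; the robot and the scene stay as the last step left them, time stands still between calls to the robot, and variables do not carry over. Pictures are saved under pics/ and viewed, at most 10 in all, crops included, and the job is handed in when it is done.

Besides the shell and the picture viewer there is one more tool, called after ">>>" as a command line: name --pt "numbers of a row" for each row, then --argument value for the rest. jog_arm: Moves the arm, as the interface text tells. Shifts and turns lie within -1 to 1; 1 stands for 30 mm of shift or 0.08 rad of turn. Its arguments: {"type":"object","properties":{"motion":{"type":"array","items":{"type":"array","items":{"type":"number"}}},"newtons":{"type":"number"}},"required":["motion"]}

```bash
mkdir -p pics; python3 - <<'E'
from workcell import bot
import cv2,json
s=bot.observe();print(s)
for n in("scene","top"):
    f=bot.grab_frame(n);cv2.imwrite(f"pics/{n}0.png",f["pixels"][:,:,::-1])
    print(n,{k:v for k,v in f.items() if k!="pixels"})
E
```

```text
{'clock': 0.0, 'qpos': array([ 1.20580817,  0.52203866, -0.03634296,  1.60001681,  0.02118968,
        1.02110708, -0.11278468]), 'qd': array([-0.00073976, -0.00125758,  0.00149264,  0.00023102, -0.00062969,
       -0.00046917, -0.00174834]), 'joint_efforts': array([ 1.13448797e-03, -9.27100611e+01,  1.98091440e+00, -3.69932520e+01,
        1.79286813e-02,  8.21452006e-03, -4.76216144e-05]), 'position': array([ 0.18145869, -0.59771182,  0.23070705]), 'tool_rot': array([-3.14040932e+00,  6.89310354e-05,  2.94801802e-01]), 'force': array([-0.09181114, -0.21617731, -1.22909055]), 'moment': array([-0.0734237 , -0.04083828, -0.04181483]), 'finger_force': 0.0, 'grip_width': 0.08535415064350627}
scene {'fovy': 46.813413914171136, 'cx': 275.94159653139354, 'cy': 214.4269880520511, 'rvec': array([ 1.61135637,  2.28420648, -0.59961693]), 'tvec': array([ 0.2053843 , -0.45247478,  1.57466235])}
top {'fovy': 57.81300779709101, 'cx': 278.03235710768524, 'cy': 213.39980249624807, 'rvec': array([ 2.14166245, -2.09497377,  0.19603985]), 'tvec': array([-0.02752096,  0.58041632,  1.04153083])}
```

View pics/scene0.png

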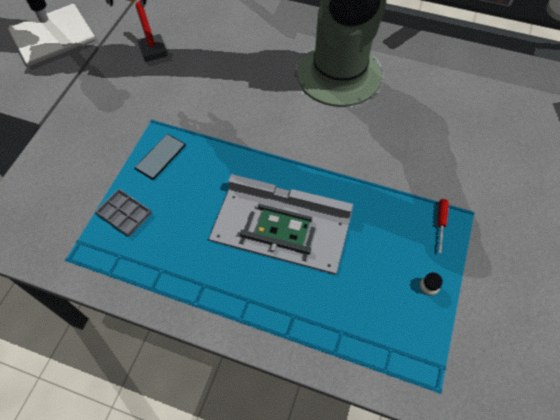

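View pics/top0.png

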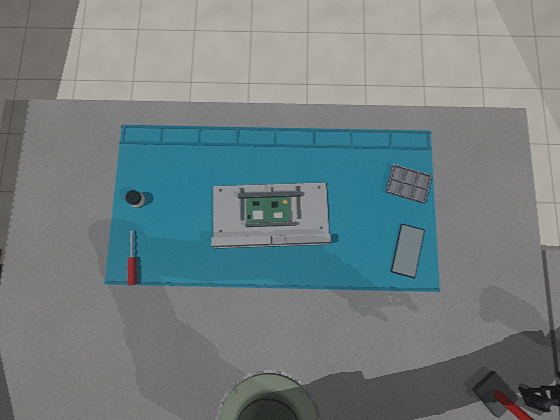

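The scene view shows the holder, with its edge from about (229,184) to (351,210) and a notch near (282,192). The top view shows the edge from (212,241) to (330,237) and a notch near (278,239). I'll enlarge both next.

```bash
python3 - <<'E'
import cv2,numpy as np
a=cv2.imread("pics/top0.png")[225:255,200:345];b=cv2.imread("pics/scene0.png")[165:225,215:360]
a=cv2.resize(a,None,fx=5,fy=5,interpolation=cv2.INTER_CUBIC);b=cv2.resize(b,None,fx=5,fy=5,interpolation=cv2.INTER_CUBIC)
cv2.imwrite("pics/crop.png",np.vstack([a,b]))
E
```

```text
(no output)
```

View pics/crop.png

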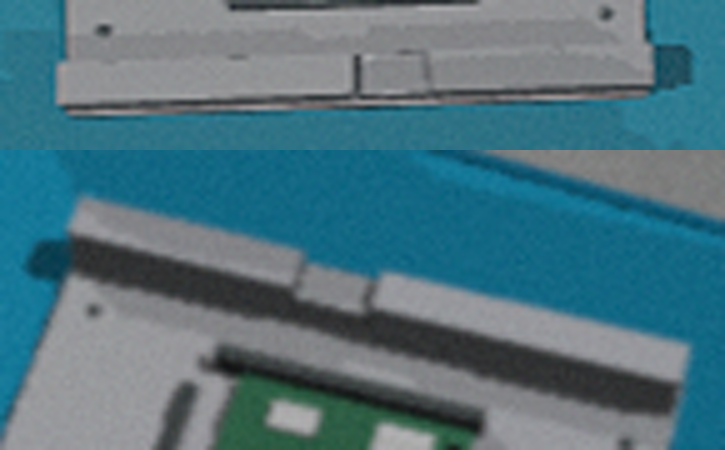

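The crop shows the edge's top face. In the top view it runs from x=57 (rows 62-104) to x=654 (rows 44-88), with the notch at x 356-430. In the scene view its ends are (690,345)/(677,383) and (80,198)/(70,237).

```bash
cat > h.py <<'E'
from workcell import bot
import cv2,numpy as np
def ray(f,u,v,z):
    fl=210/np.tan(np.radians(f["fovy"])/2);R=cv2.Rodrigues(f["rvec"])[0]
    c=-R.T@f["tvec"];d=R.T@np.array([(u-f["cx"])/fl,(v-f["cy"])/fl,1]);return c+d*(z-c[2])/d[2]
E
python3 - <<'E'
from h import *
t=bot.grab_frame("top");s=bot.grab_frame("scene")
h=lambda u,v,z=.05:ray(t,200+(u+.5)/5-.5,225+(v+.5)/5-.5,z)
g=lambda u,v,z=.05:ray(s,215+(u+.5)/5-.5,165+(v-150+.5)/5-.5,z)
P={"TL":[h(57,62),h(57,104)],"TR":[h(654,44),h(654,88)],"notchT":[h(356,76),h(430,72)],
"SL":[g(690,345),g(677,383)],"SR":[g(80,198),g(70,237)],"notchS":[g(380,290),g(300,270)]}
for k,v in P.items():print(k,np.round(v,4).tolist(),np.round(np.mean(v,0),4))
for a,b in(("TL","TR"),("SL","SR")):
    d=np.mean(P[a],0)-np.mean(P[b],0);print(np.linalg.norm(d),np.arctan2(-d[0],d[1]))
E
```

```text
TL [[0.5089, 0.1759, 0.05], [0.4848, 0.1746, 0.05]] [0.4968 0.1752 0.05  ]
TR [[0.5268, -0.1662, 0.05], [0.5014, -0.1661, 0.05]] [ 0.5141 -0.1661  0.05  ]
notchT [[0.5046, 0.0043, 0.05], [0.5078, -0.038, 0.05]] [ 0.5062 -0.0169  0.05  ]
SL [[0.4834, 0.1709, 0.05], [0.5079, 0.1706, 0.05]] [0.4956 0.1707 0.05  ]
SR [[0.5042, -0.169, 0.05], [0.5296, -0.1645, 0.05]] [ 0.5169 -0.1668  0.05  ]
notchS [[0.5055, 0.0053, 0.05], [0.5079, -0.0394, 0.05]] [ 0.5067 -0.017   0.05  ]
0.3418015049311696 0.05054976801868861
0.338129043833615 0.06287768950666625
```

>>> jog_arm --pt "1 0 0 1 0" --pt "1 0 0 1 0" --pt "1 0 0 1 0" --pt "1 -0.7 0 0 0" --pt "1 -0.7 0 0 0" --pt "1 -0.7 0 0 0" --pt "1 -0.7 0 0 0" --pt "1 -0.7 0 0 0" --pt "1 -0.7 0 0 0" --pt "1 -0.7 0 0 0" --pt "0 0 0 0 0" --pt "0 0 0 0 0" --newtons 40

```text
clock: 1.4
position: [0.4713, -0.4201, 0.231]
tool_rot: [-3.141, 0.0, 0.056]
force: [-0.5, -0.2, 0.8]
grip_width: -0.0
finger_force: 0.0
```

>>> jog_arm --pt "0.1 -1 0 0 0" --pt "0.1 -1 0 0 0" --pt "0.1 -1 0 0 0" --pt "0.1 -1 0 0 0" --pt "0.1 -1 0 0 0" --pt "0.1 -1 0 0 0" --pt "0.1 -1 0 0 0" --pt "0.1 -1 0 0 0" --pt "0.1 -1 0 0 0" --pt "0.1 -1 0 0 0" --pt "0 0 0 0 0" --pt "0 0 0 0 0"

```text
clock: 2.6
position: [0.4842, -0.1203, 0.2314]
tool_rot: [3.141, -0.0, 0.054]
force: [0.7, -0.3, 0.3]
grip_width: 0.0
finger_force: 0.0
```

>>> jog_arm --pt "0.1 -1 0.4 0 0" --pt "0.1 -1 0.4 0 0" --pt "0.1 -1 0.4 0 0" --pt "0.1 -1 0.4 0 0" --pt "0.1 -1 0.4 0 0" --pt "0.1 -1 0.4 0 0" --pt "0.1 -1 0.4 0 0" --pt "0.1 -1 0.4 0 0" --pt "0.1 -1 0.4 0 0" --pt "0 0 0.4 0 0" --pt "0 0 0 0 0" --pt "0 0 0 0 0"

```text
clock: 3.8
position: [0.497, 0.1497, 0.1113]
tool_rot: [3.141, 0.0, 0.053]
force: [0.1, 0.7, -0.3]
grip_width: -0.0001
finger_force: 0.0
```

>>> jog_arm --pt "0 -0.35 0.5 0 0" --pt "0 0 0.5 0 0" --pt "0 0 0.4 0 0" --pt "0 0 0.1 0 0" --pt "0 0 0 0 0" --pt "0 0 0 0 0"

```text
clock: 4.4
position: [0.4964, 0.162, 0.0667]
tool_rot: [-3.141, -0.0, 0.054]
force: [-0.8, -0.6, 0.9]
grip_width: 0.0
finger_force: 0.0
```

```bash
python3 - <<'E'
from h import *
o=[]
for n,(r,c) in {"top":(200,190),"scene":(150,270)}.items():
    p=bot.grab_frame(n)["pixels"][r:r+60,c:c+100,::-1];o.append(cv2.resize(p,None,fx=5,fy=5,interpolation=cv2.INTER_CUBIC))
cv2.imwrite("pics/near.png",np.vstack(o));print(bot.observe()["position"],bot.observe()["force"])
E
```

```text
[0.49643332 0.162147   0.06684814] [-1.21587804e-02  1.14456092e+00 -2.76479019e-05]
```

View pics/near.png

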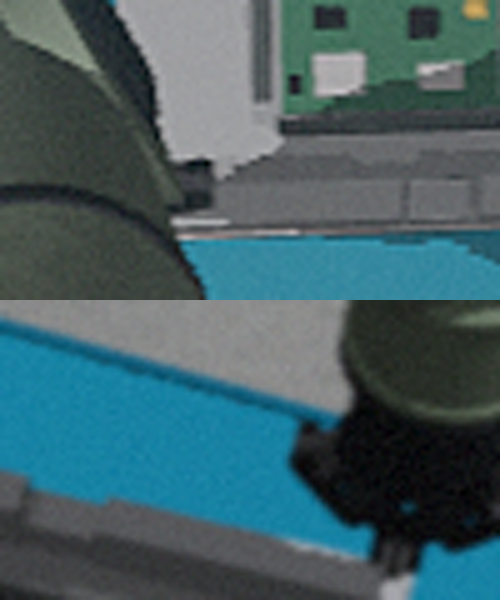

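The fingers hang over the left end of the edge (crop pixel about (400,560)). I'll descend gently.

>>> jog_arm --pt "0 -0.05 0.3 0 0" --pt "0 0 0.15 0 0" --pt "0 0 0.05 0 0" --pt "0 0 0 0 0" --pt "0 0 0 0 0"

```text
clock: 5.0
position: [0.496, 0.1636, 0.0513]
tool_rot: [3.142, 0.0, 0.055]
force: [0.6, 0.6, -0.3]
grip_width: -0.0001
finger_force: 0.0
```

>>> jog_arm --pt "0 0 0.04 0 0" --pt "0 0 0 0 0" --pt "0 0 0 0 0"

```text
clock: 5.3
position: [0.4961, 0.1636, 0.0502]
tool_rot: [-3.142, -0.0, 0.055]
force: [0.0, 0.5, -0.4]
grip_width: -0.0002
finger_force: 0.0
```

>>> jog_arm --pt "0 0 0.02 0 0" --pt "0 0 0 0 0"

```text
clock: 5.5
position: [0.4961, 0.1636, 0.05]
tool_rot: [3.142, -0.0, 0.055]
force: [-3.5, -1.6, 14.1]
grip_width: 0.0001
finger_force: 6.8
```

>>> jog_arm --pt "0 0 0.02 0 0" --pt "0 0 0 0 0"

```text
clock: 5.7
position: [0.4961, 0.1636, 0.05]
tool_rot: [3.142, -0.001, 0.055]
force: [-8.2, -2.0, 28.1]
grip_width: 0.0004
finger_force: 13.7
```

>>> jog_arm --pt "0 0 -0.03 0 0" --pt "0 0 0 0 0"

```text
clock: 5.9
position: [0.4961, 0.1636, 0.0501]
tool_rot: [-3.141, -0.0, 0.055]
force: [-2.6, -0.9, 10.5]
grip_width: 0.0
finger_force: 5.5
```

>>> jog_arm --pt "0 0.1 0 0 0" --pt "0 0.2 0 0 0" --pt "0 0.2 0 0 0"

```text
clock: 6.2
position: [0.4973, 0.1495, 0.0501]
tool_rot: [-3.14, -0.001, 0.056]
force: [-0.1, 4.6, 6.1]
grip_width: -0.0001
finger_force: 3.0
```

>>> jog_arm --pt "0 0.2 0.005 0 0" --pt "0 0.2 0 0 0" --pt "0 0.2 0 0 0" --pt "0 0.2 0 0 0"

```text
clock: 6.6
position: [0.4988, 0.1257, 0.0501]
tool_rot: [-3.14, -0.002, 0.056]
force: [-0.5, 4.8, 7.4]
grip_width: 0.0002
finger_force: 4.0
```

>>> jog_arm --pt "0 0.2 0 0 0" --pt "0 0.2 0 0 0" --pt "0 0.2 0 0 0" --pt "0 0.2 0 0 0"

```text
clock: 7.0
position: [0.5002, 0.1018, 0.0501]
tool_rot: [-3.14, -0.002, 0.056]
force: [-0.3, 6.4, 8.3]
grip_width: -0.0004
finger_force: 4.2
```

>>> jog_arm --pt "0 0.2 0 0 0" --pt "0 0.2 0 0 0" --pt "0 0.2 0 0 0" --pt "0 0.2 0 0 0" --pt "0 0.2 0 0 0"

```text
clock: 7.5
position: [0.5018, 0.0717, 0.05]
tool_rot: [-3.14, -0.002, 0.056]
force: [-0.7, 5.5, 6.9]
grip_width: -0.0002
finger_force: 3.5
```

>>> jog_arm --pt "0 0.2 0 0 0" --pt "0 0.2 0 0 0" --pt "0 0.2 0 0 0" --pt "0 0.2 0 0 0" --pt "0 0.2 0 0 0"

```text
clock: 8.0
position: [0.5029, 0.0407, 0.0497]
tool_rot: [-3.141, -0.0, 0.055]
force: [0.5, 4.0, 5.7]
grip_width: 0.0002
finger_force: 2.7
```

>>> jog_arm --pt "0 0.2 0.01 0 0" --pt "0 0.2 0 0 0" --pt "0 0.2 0 0 0" --pt "0 0.2 0 0 0"

```text
clock: 8.4
position: [0.5046, 0.0174, 0.0497]
tool_rot: [-3.141, -0.001, 0.055]
force: [-0.9, 6.5, 10.0]
grip_width: 0.0001
finger_force: 5.2
```

>>> jog_arm --pt "0 0.15 0 0 0" --pt "0 0.15 0 0 0"

```text
clock: 8.6
position: [0.5051, 0.0084, 0.0497]
tool_rot: [-3.141, -0.001, 0.055]
force: [-0.6, 8.4, 9.7]
grip_width: -0.0003
finger_force: 5.1
```

>>> jog_arm --pt "0 0.15 0 0 0" --pt "0 0.15 0 0 0"

```text
clock: 8.8
position: [0.5054, -0.0009, 0.0496]
tool_rot: [-3.141, -0.001, 0.055]
force: [0.7, 2.6, 3.0]
grip_width: -0.0001
finger_force: 1.7
```

>>> jog_arm --pt "0 0.12 0.005 0 0" --pt "0 0 0 0 0"

```text
clock: 9.0
position: [0.505, -0.0057, 0.049]
tool_rot: [3.141, 0.001, 0.054]
force: [-0.3, 0.3, 0.2]
grip_width: -0.0
finger_force: 0.0
```

>>> jog_arm --pt "0 0.12 0 0 0" --pt "0 0 0 0 0"

```text
clock: 9.2
position: [0.5053, -0.0089, 0.0491]
tool_rot: [3.141, 0.0, 0.054]
force: [-0.3, -0.4, 0.9]
grip_width: -0.0001
finger_force: 0.0
```

>>> jog_arm --pt "0 0.12 0 0 0" --pt "0 0 0 0 0"

```text
clock: 9.4
position: [0.5056, -0.0124, 0.0492]
tool_rot: [3.141, 0.0, 0.054]
force: [-0.1, 0.1, -0.0]
grip_width: -0.0001
finger_force: 0.0
```

Contact dropped near y=-0.004, so the notch is found where the pictures put it. Next I'll centre on it and press.

>>> jog_arm --pt "0.02 0.15 0 0 0" --pt "0 0 0.1 0 0" --pt "0 0 0.1 0 0" --pt "0 0 0 0 0" --pt "0 0 0 0 0"

```text
clock: 9.9
position: [0.5064, -0.0162, 0.043]
tool_rot: [-3.142, 0.0, 0.055]
force: [0.5, 1.2, 0.6]
grip_width: 0.0002
finger_force: 0.0
```

>>> jog_arm --pt "0 0 0.06 0 0" --pt "0 0 0.06 0 0" --pt "0 0 0.06 0 0" --pt "0 0 0 0 0" --pt "0 0 0 0 0"

```text
clock: 10.4
position: [0.5066, -0.0163, 0.0378]
tool_rot: [-3.142, -0.0, 0.055]
force: [-0.4, -0.5, 2.7]
grip_width: 0.0004
finger_force: 1.2
```

>>> jog_arm --pt "0 0 0.05 0 0" --pt "0 0 0.05 0 0" --pt "0 0 0 0 0" --pt "0 0 0 0 0"

```text
clock: 10.8
position: [0.5066, -0.0163, 0.0348]
tool_rot: [-3.142, -0.0, 0.055]
force: [0.1, 0.3, 4.6]
grip_width: 0.0003
finger_force: 1.9
```

>>> jog_arm --pt "0 0 0.04 0 0" --pt "0 0 0 0 0" --pt "0 0 0 0 0"

```text
clock: 11.1
position: [0.5066, -0.0163, 0.0339]
tool_rot: [3.142, -0.0, 0.055]
force: [-2.5, 1.1, 13.7]
grip_width: 0.0002
finger_force: 6.6
```

The key is bottomed at z=0.034 with about 14 N. I'll check the clamp.

```bash
python3 - <<'E'
from h import *
a=cv2.imread("pics/top0.png")[175:255,200:345]
b=bot.grab_frame("top")["pixels"][175:255,200:345,::-1]
cv2.imwrite("pics/end.png",np.vstack([cv2.resize(x,None,fx=3.5,fy=3.5) for x in(a,b)]));print(bot.observe()["position"],bot.observe()["force"])
E
```

```text
[ 0.50660092 -0.01634167  0.03393427] [-2.34339694  0.71876237 12.49688112]
```

View pics/end.png

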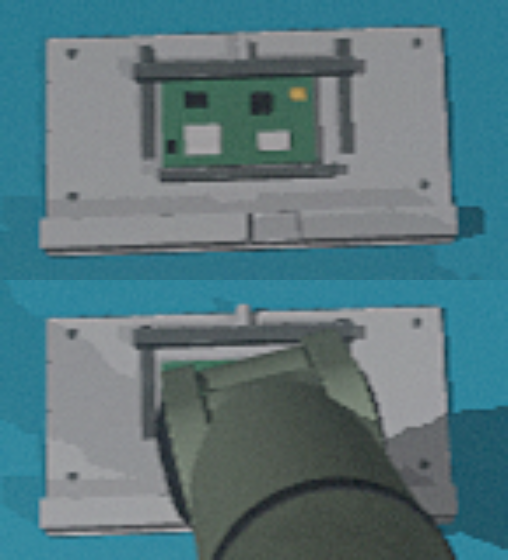

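In the lower image the moving jaw has backed off from row 70 to about row 55 (335-280), leaving a gap to the board. The clamp is open.

```bash
python3 -c "
from workcell import bot
print(bot.job_done())"
```

```text
the job is handed in; nothing more can be done
None
```

The clamp is open and the job is handed in: I slid the closed fingertips from the left end of the edge to the notch (centre near y = -0.017 m) and am holding the release key fully down at about 13 N.

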